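# Set a screw vise onto a jig block from the open side

### The job

Set the small bench vise to the steel jig block. Its screw has play, so back the jaw off past the block's length, lay the block flat on the bed between jaw and anvil, lengthwise and in the middle of the bed's width, and let go; then turn the knob in the closing direction until the jaw presses the block against the anvil with about 13 N, and let go of the knob there with the play still taken up. Never squeeze the block with 30 N or more, and leave the oil bottle, the upright battery cell and the screwdriver where they are.

Things in the scene. Friction and masses are not known exactly. Their poses are not given: they have to be found in the camera images.
- vise: small bench vise, 60 x 222 mm, fixed. Origin on the bench surface; its y runs along the bed from the knob end (-0.129) to the anvil end (+0.093), z up. Grey sole plate 10 mm thick; steel bed 40 mm wide (x -0.020 to 0.020), bed top, where the block lies, at z = 0.016. Gearbox at the knob end: 46 x 52 mm, top at z = 0.037. The screw stays where it is left.
- seat (a point): point on the bed's top in the middle of its width, midway along the set block, at (0, 0.027, 0.016) of the vise; axes as the vise.
- anvil_nominal (a point): point at (0, 0.060, 0.028) of the vise where the anvil's face nominally stands. The anvil (steel end block, 44 mm wide, top at z = 0.042) was set for another job: its true face lies up to 2.5 mm from here, either way along the vise's y, and is not measured. It does not yield.
- jaw: steel moving jaw, 44 mm wide, top at z = 0.042 of the vise, slides along the vise's y. Origin on the bed's top, in the plane of the unloaded gripping face: opening = anvil face minus this origin along the vise's y. Starts less open than the block is long; can open to 90 mm. The screw moves it 10 mm per radian; clockwise from above closes it (towards the anvil, +y).
- jaw_point (a point): centre of the jaw's gripping face, 12 mm above the bed. The face is backed by a spring inside the jaw: 8 N per mm of give from zero, up to 3.5 mm (28 N), then hard.
- knob_grip (a point): black bar knob on the gearbox, vertical axis: bar 36 mm long (along this point's x), 14 mm thick (y), from 44 to 70 mm above the bench; this point is on the axis. At (0, -0.100, 0.060) of the vise; its whole range is 0.8 turn. Turning takes 0.25 N m with the jaw running free (0.02 in the play), plus 0.010 N m per newton of jaw force; a quick turn that stops may spring back and unload it.
- knob (a joint): the knob's turning play on the screw, rad: 0 = it rests on the opening flank (turning anticlockwise drives the screw), 0.5 = it rests on the closing flank (turning clockwise drives the screw). Between the two the knob turns freely and the jaw stands still. It starts anywhere between.
- block_centre (a point): steel jig block, 66 mm (own x) x 52 mm (own y) x 18 mm (z), about 0.42 kg, flat on the bench; this point is at its centre, 9 mm above its underside. To be gripped across the 52 mm sides. In the vise its 66 mm length lies along the vise's y, either way round.
- oil_bottle: cream oil bottle with a red nozzle, 28 mm diameter, 83 mm tall, upright; origin under its middle. Leave it.
- cell: orange battery cell standing upright, 14 mm diameter, 50 mm tall; origin under its middle. Leave it.
- driver: blue screwdriver lying on the bench, 143 mm long, 14 mm thick. Leave it.

How it is judged:
On the way:
1. the block lies flat and lengthwise on the bed between jaw and anvil, let go and not yet pinched (horizontal distance between block_centre and seat below 0.025 m and z of block_centre in the frame of vise between 0.0225 and 0.0275 m and contact force between the fingers and block below 0.1 N and contact force between jaw and block below 3 N and angle between the x axis of block_centre and the y axis of vise, either way round below 0.2 rad), for 0.2 s.
At the end, for the whole second after the job is handed in: The block lies flat on the bed (height within 2.5 mm), lengthwise within 4 degrees and within 8 mm of the middle of the bed's width, pressed against the anvil by the jaw with 7 to 20 N; the knob's play rests on its closing side (knob above 0.38 rad); knob and block are let go and at rest (contact force between jaw and block between 7 and 20 N and value of joint knob above 0.38 rad and z of block_centre in the frame of vise between 0.0225 and 0.0275 m and x of block_centre in the frame of vise between -0.008 and 0.008 m and angle between the x axis of block_centre and the y axis of vise, either way round below 0.07 rad and contact force between the fingers and anything else below 0.1 N and linear speed of block below 0.01 m/s); the robot touches nothing.
It fails at once if the jaw squeezes the block with 30 N or more (contact force between jaw and block above 30 N).
It fails at once if the oil bottle is moved more than 20 mm or tipped (distance of oil_bottle from where it was at the start of the episode above 0.02 m or angle between oil_bottle's own z axis and vertical above 0.4 rad).
It fails at once if the battery cell is moved more than 20 mm or tipped (distance of cell from where it was at the start of the episode above 0.02 m or angle between cell's own z axis and vertical above 0.4 rad).
It fails at once if the screwdriver is moved more than 30 mm (distance of driver from where it was at the start of the episode above 0.03 m).
It also fails if it takes over 72 s, if anything falls off the work surface, if the arm or the gripper's body presses on something with over 40 N, if the wrist force passes 120 N, or if a joint passes its speed limit or range.

### The arm

A 7-joint arm with a two-finger parallel gripper is mounted at the origin on a cart in front of the work surface, level with it; the furniture and walls round the work are solid. World frame = base frame: x ahead of the robot, y to its left, z up, the work surface at z = 0. Lengths are in m, angles in rad, forces in N, time in s.
With the tool pointing down it reaches from about 0.425 to 0.925 m from the base axis. Payload 6.8 kg.
Tool frame: the origin (TCP) lies at the very end of the fingers, on their centre line; the grasp point (between the pads) lies 19 mm behind it; z points along the fingers, y is the line along which they close (so a half turn about z gives the same grasp; the last joint's range is limited). The gripper opens to 85 mm and grips with 20 to 120 N. Pads are 22 mm wide; open, the fingers measure 114 mm over their backs; the gripper's body (76 mm by 85 mm) begins 54 mm behind the grasp point. The pads swing forward as they close: fully open they stand 13 mm farther back than shut.
Start: joints at [1.054, 0.477, 0.022, 1.555, -0.011, 1.109, -0.083], TCP at [0.268, -0.619, 0.231] pointing down, gripper open.
Joint ranges: [-2.96, 2.96], [-0.34, 2.1], [-1.41, 1.46], [0.24, 2.44], [-1.37, 4.51], [0.17, 1.92], [-2.96, 2.96]. Speed limits (rad/s): [2.39, 2.39, 3.14, 3.14, 3.14, 3.14, 3.14].

### API

Orientations are given as a rotation vector (axis times angle).
In Python, from bench import get_obs, viewer, r gives the robot as it stands. The module is installed in compiled form; this text tells all that it offers.
- The arm moves only by the tool play_rows, never from a script. Its argument "commands" is a list that holds one entry, the list of rows, each a list of 5 numbers: the gripper's target within -1 to 1 (shut at 1, half-way at 0, fully open at -1), then the shift along the tool's x, y, z scaled (see below), then the turn about the tool's z scaled (see below). A call has 1 to 12 rows; each row is the pose to reach, as a shift and turn from the pose commanded when the call began, along the tool's axes at that moment; what a row does not reach only later rows make up. The controller multiplies each number of a shift by 0.2 m and each number of a turn by pi/2 rad. A row lasts 1/12 s, in which the tool goes at most 41.7 mm and 7.16 degrees, less where a joint would pass 70% of its speed; a pose out of reach is approached as far as the arm can. A call with a number of a shift or a turn outside -1 to 1 is refused whole. A call with a gripper value outside its range is refused whole. The fingers move at their own pace and stop on an object; "grip_force" is the grip in N (left out, the last holds). Time passes only in rows, so rows that repeat a pose let the fingers close. It gives the time, the measured TCP pose, the force, the opening and the grip force at its end, in the units of the state.
- get_obs(): the state, without advancing time (a new reading comes with each control period).
- viewer.grab_frame(name): name is "side" or "top"; returns a dict with "pixels" (420x560x3 uint8, red, green, blue), "fovy" (degrees; the focal length in pixels is half the picture's height over the tangent of half this angle, whatever the lens; pixels are square), "cx", "cy" (the principal point, pixels), "world_to_cam" (4x4, takes a point from world to camera coordinates). Camera axes: x right, y up, looking along -z (the intrinsics and any distortion apply to the point x, -y, -z); pixel columns grow to the right and rows downward; lengths in m; the calibration is good to about 2 mm. A picture is of the moment at which its call begins. There is no depth.
- r.hand_in(): hands the job in; it is judged then, once.
Trained networks look in a picture, given as the dict that the camera call returned (one of the last four; its "shot" number tells which), for a name from the list of things; names that differ only in an ending like _2 or _b are one class to them, and where a whole thing is asked for, a point or a joint stands for the part that bears it (a point fixed in the world has none). Each returns a list of dicts, best first, with "score" (0 to 1); they miss things now and then, are a little off and sometimes report something else, mostly with a low value. They report only what shows in the picture. A call takes as long as a camera call.
- viewer.trace(picture, thing): "pixels" (420x560 bool, what is visible of it) and "rect" ([left, top, right, bottom] in pixels, round what is visible of it).
The state is a dict: "clock": time; "joints": joint angles; "qvel": joint speeds; "tau": joint torques, N m; "tcp_pos": TCP position; "orientation": TCP orientation; "contact_force": force on the tool from outside, world axes, zero at the start; "moment": the same for the moment, N m; "grip_width": finger opening in m; "gripper_force": force on a finger pad.
Only numpy, scipy, OpenCV 4.12 (cv2) and the standard library are available. Lean on these libraries where they do the work, as an engineer would, in place of code of your own. Each camera call takes 0.05 s, during which the arm holds its last target. There are 200 camera calls.

## Working session

There is one attempt and no reset: what is moved stays moved. The work goes in short steps, Python scripts to look and compute and a tool call to move; the robot and the scene stay as the last step left them, time stands still between calls to the robot, and variables do not carry over. Pictures are saved under pics/ and viewed, at most 10 in all, crops included, and the job is handed in when it is done.

Besides the shell and the picture viewer there is one more tool, called as name([rows], argument=value, ...), one row to a line, values as JSON. play_rows: Moves the arm, as the interface text tells. Shifts and turns lie within -1 to 1; 1 stands for 0.2 m of shift or pi/2 rad of turn. Its arguments: {"type":"object","properties":{"commands":{"type":"array","items":{"type":"array","items":{"type":"array","items":{"type":"number","minimum":-1,"maximum":1}}}},"grip_force":{"type":"number"}},"required":["commands"]}

```bash
mkdir -p pics
cat > h.py <<'E'
import numpy as np,cv2
from bench import get_obs,viewer,r
from scipy.spatial.transform import Rotation as R
def pix2plane(f,uv,z):
    uv=np.atleast_2d(uv).astype(float);H=f['pixels'].shape[0]
    fl=H/2/np.tan(np.radians(f['fovy'])/2)
    d=np.c_[(uv[:,0]-f['cx'])/fl,-(uv[:,1]-f['cy'])/fl,-np.ones(len(uv))]
    T=np.linalg.inv(f['world_to_cam']);o=T[:3,3];w=d@T[:3,:3].T
    return o+w*((z-o[2])/w[:,2])[:,None]
def proj(f,p):
    p=np.atleast_2d(p);H=f['pixels'].shape[0];fl=H/2/np.tan(np.radians(f['fovy'])/2)
    c=np.c_[p,np.ones(len(p))]@f['world_to_cam'].T
    return np.c_[f['cx']+fl*c[:,0]/-c[:,2],f['cy']-fl*c[:,1]/-c[:,2]]
def save(f,n): cv2.imwrite('pics/'+n,f['pixels'][:,:,::-1])
E
python3 - <<'E'
from h import *
o=get_obs();print({k:np.round(v,3) for k,v in o.items()})
for n in('top','side'):
    f=viewer.grab_frame(n);save(f,n+'0.png');print(n,{k:np.round(v,3) for k,v in f.items() if k!='pixels'})
    for t in['vise','jaw','knob_grip','block_centre','oil_bottle','cell','driver']:
        for q in viewer.trace(f,t)[:2]:
            m=q['pixels'].astype(np.uint8);ys,xs=np.nonzero(m)
            if len(xs)<5: continue
            rc=cv2.minAreaRect(np.c_[xs,ys].astype(np.float32))
            print(t,round(q['score'],2),q['rect'],'n',len(xs),'minrect',np.round(cv2.boxPoints(rc)).tolist())
E
```

```text
{'clock': np.float64(0.0), 'joints': array([ 1.054,  0.478,  0.022,  1.556, -0.012,  1.109, -0.083]), 'qvel': array([-0.   , -0.001,  0.001,  0.002,  0.001,  0.001, -0.002]), 'tau': array([ 0.0000e+00, -5.9644e+01,  1.6080e+00, -2.8119e+01,  1.2000e-02,
        9.0000e-03,  0.0000e+00]), 'tcp_pos': array([ 0.268, -0.619,  0.23 ]), 'orientation': array([-3.075e+00, -6.370e-01,  1.000e-03]), 'contact_force': array([ 0.6  , -0.207,  0.131]), 'moment': array([-0.02 ,  0.051, -0.016]), 'gripper_force': np.float64(0.0), 'grip_width': np.float64(0.085)}
top {'fovy': np.float64(57.757), 'cx': np.float64(283.151), 'cy': np.float64(211.606), 'world_to_cam': array([[-0.004, -1.   ,  0.003,  0.111],
       [ 0.986, -0.004,  0.166, -0.559],
       [-0.166,  0.004,  0.986, -0.837],
       [ 0.   ,  0.   ,  0.   ,  1.   ]]), 'shot': np.int64(1)}
vise 0.65 [322.2, 213.3, 416.6, 243.6] n 2421 minrect [[322.0, 241.0], [323.0, 215.0], [419.0, 219.0], [418.0, 246.0]]
vise 0.6 [403.4, 222.2, 417.6, 237.5] n 161 minrect [[401.0, 235.0], [409.0, 219.0], [418.0, 223.0], [410.0, 239.0]]
jaw 0.63 [361.0, 217.
[... 1874 characters left out ...]
7.3, 287.7, 345.6] n 451 minrect [[219.0, 312.0], [223.0, 303.0], [291.0, 339.0], [287.0, 348.0]]
oil_bottle 0.78 [234.6, 195.7, 248.7, 227.6] n 282 minrect [[233.0, 197.0], [246.0, 197.0], [246.0, 225.0], [233.0, 225.0]]
oil_bottle 0.52 [328.2, 168.8, 342.9, 181.7] n 124 minrect [[333.0, 170.0], [344.0, 170.0], [344.0, 181.0], [333.0, 181.0]]
cell 0.72 [327.2, 170.1, 344.7, 181.1] n 126 minrect [[332.0, 169.0], [344.0, 169.0], [344.0, 180.0], [332.0, 180.0]]
cell 0.5 [342.3, 238.5, 350.7, 262.9] n 179 minrect [[342.0, 236.0], [350.0, 236.0], [350.0, 261.0], [342.0, 261.0]]
driver 0.76 [220.9, 307.0, 289.8, 348.7] n 428 minrect [[218.0, 311.0], [222.0, 303.0], [292.0, 340.0], [288.0, 349.0]]
```

Run:
```python
import cv2
t=cv2.imread('pics/top0.png');s=cv2.imread('pics/side0.png')
cv2.imwrite('pics/v1.png',cv2.resize(t[130:270,160:427],None,fx=3,fy=3,interpolation=cv2.INTER_CUBIC)[:, :800])
cv2.imwrite('pics/v2.png',cv2.resize(s[160:355,200:400],None,fx=3,fy=3,interpolation=cv2.INTER_CUBIC))
```

```text
(no output)
```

View pics/v1.png

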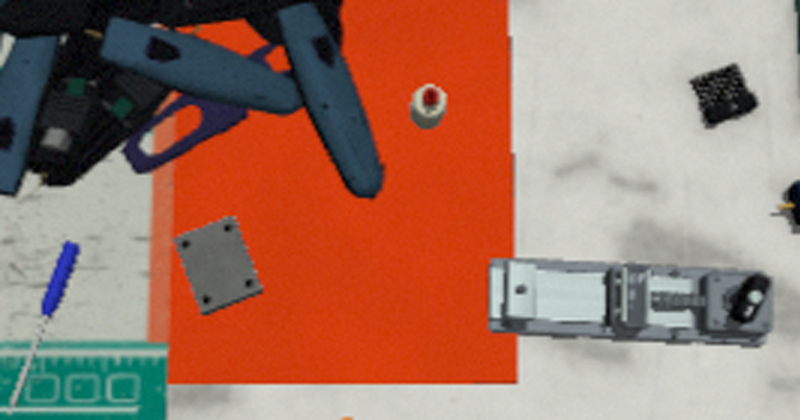

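View pics/v2.png

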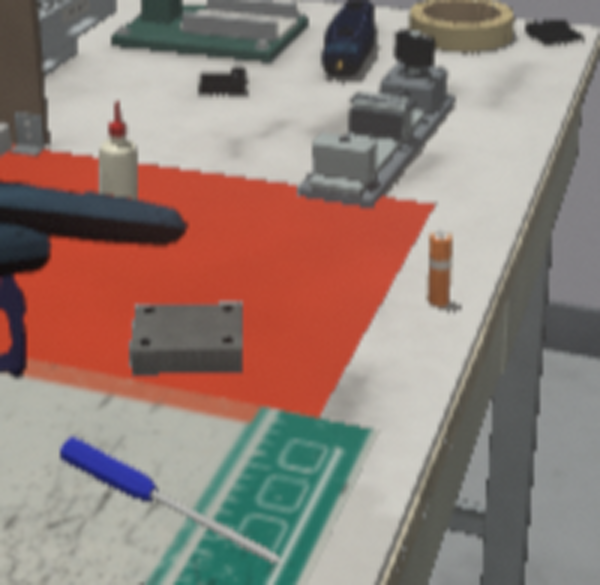

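```bash
cat > fit.py <<'E'
from h import *
from scipy.optimize import minimize
import itertools
def box(x0,x1,y0,y1,z0,z1): return np.array(list(itertools.product((x0,x1),(y0,y1),(z0,z1))))
def place(P,p): 
    c,s=np.cos(p[2]),np.sin(p[2]); return np.c_[p[0]+c*P[:,0]-s*P[:,1],p[1]+s*P[:,0]+c*P[:,1],P[:,2]]
def sil(f,boxes,p,S=4):
    H,W=f['pixels'].shape[:2];m=np.zeros((H*S,W*S),np.uint8)
    for b in boxes:
        h=cv2.convexHull(((proj(f,place(b,p))+.5)*S).astype(np.float32))
        cv2.fillConvexPoly(m,np.round(h*16).astype(np.int32),1,shift=4)
    return cv2.resize(m.astype(np.float32),(W,H),interpolation=cv2.INTER_AREA)
def fit(views,boxes,p0,dth=.15):
    def cost(q):
        p=[q[0]/100,q[1]/100,q[2]/10]
        return sum(1-np.minimum(a:=sil(f,boxes,p),m).sum()/np.maximum(a,m).sum() for f,m in views)
    best=None
    for d in(-dth,0,dth):
        q0=np.array([p0[0]*100,p0[1]*100,(p0[2]+d)*10])
        r=minimize(cost,q0,method='Nelder-Mead',options=dict(initial_simplex=q0+np.array([[0,0,0],[.6,0,0],[0,.6,0],[0,0,1.]]),xatol=.005,fatol=1e-4,maxiter=150))
        if best is None or r.fun<best.fun: best=r
    return np.array([best.x[0]/100,best.x[1]/100,best.x[2]/10]),best.fun/len(views)
VISE=[box(-.03,.03,-.129,.093,0,.01),box(-.023,.023,-.126,-.074,.01,.037),box(-.022,.022,.06,.085,.01,.042)]
BLOCK=[box(-.033,.033,-.026,.026,0,.018)]
KNOB=[box(-.018,.018,-.007,.007,.044,.07)]
def best(f,t,near=None):
    for q in viewer.trace(f,t):
        u=np.argwhere(q['pixels']).mean(0)[::-1]
        if near is None or np.hypot(*(u-near))<25: return q['pixels'].astype(np.float32)
E
python3 - <<'E'
from fit import *
T=viewer.grab_frame('top');S=viewer.grab_frame('side')
print('corners sole',pix2plane(T,[[323,216],[323,240],[417.5,245],[418,218.5]],.01).round(3).tolist())
print('cell',pix2plane(S,[345.5,260],0).round(3),'bottle',pix2plane(S,[240,225],0).round(3),'driver',pix2plane(T,[[175,236],[184,211]],.007).round(3).tolist())
bt,bs=best(T,'block_centre',(234,218)),best(S,'block_centre',(262,272))
p0=pix2plane(T,[233,218],.018)[0]
for v in([(T,bt)],[(S,bs)],[(T,bt),(S,bs)]):
  for th in(2.0,2.7): print('block',fit(v,BLOCK,[p0[0],p0[1],th],.3))
vt,vs=best(T,'vise',(370,230)),best(S,'vise',(325,200))
c=pix2plane(T,[[323,228],[418,232]],.01);th=np.arctan2(*(c[0]-c[1])[[1,0]])-np.pi/2;o=c[1][:2]+(c[0]-c[1])[:2]*.129/.222
for v in([(T,vt)],[(S,vs)],[(T,vt),(S,vs)]): print('vise',fit(v,VISE,[*o,th],.1))
k=pix2plane(T,[409.5,228.5],.07)[0];kt=best(T,'knob_grip',(409,229));ks=best(S,'knob_grip',(338,175))
for a in(-1,-.3,.3,1,): print('knob',fit([(T,kt)],KNOB,[k[0],k[1],a],.2),fit([(T,kt),(S,ks)],KNOB,[k[0],k[1],a],.2))
E
```

```text
corners sole [[0.555, 0.012, 0.01], [0.497, 0.014, 0.01], [0.484, -0.212, 0.01], [0.548, -0.217, 0.01]]
cell [[0.423 0.125 0.   ]] bottle [[0.683 0.048 0.   ]] driver [[0.508, 0.368, 0.007], [0.569, 0.349, 0.007]]
block (array([0.55225491, 0.22963477, 2.30959514]), np.float64(0.29963207244873047))
block (array([0.55109429, 0.22972365, 3.51290822]), np.float64(0.05497455596923828))
block (array([0.55230949, 0.22531472, 1.67870186]), np.float64(0.2321062684059143))
block (array([0.55216448, 0.2268713 , 3.51892961]), np.float64(0.050912559032440186))
block (array([0.5513597 , 0.22722158, 1.62479368]), np.float64(0.27899035811424255))
block (array([0.55122635, 0.22921803, 3.51319942]), np.float64(0.0685051679611206))
vise (array([ 0.52252837, -0.07799645, -0.05544211]), np.float64(0.04175323247909546))
vise (array([ 0.52360596, -0.08519638, -0.04951245]), np.float64(0.16995000839233398))
vise (array([ 0.52259128, -0.07986883, -0.05540448]), np.float64(0.11793339252471924))Traceback (most recent call last):
  File "<stdin>", line 13, in <module>
  File "fit.py", line 20, in fit
    r=minimize(cost,q0,method='Nelder-Mead',options=dict(initial_simplex=q0+np.array([[0,0,0],[.6,0,0],[0,.6,0],[0,0,1.]]),xatol=.005,fatol=1e-4,maxiter=150))
    res = _minimize_neldermead(fun, x0, args, callback, bounds=bounds,
                               **options)
    fsim[k] = func(sim[k])
              ~~~~^^^^^^^^
    fx = function(np.copy(x), *(wrapper_args + args))
  File "fit.py", line 16, in cost
    return sum(1-np.minimum(a:=sil(f,boxes,p),m).sum()/np.maximum(a,m).sum() for f,m in views)
  File "fit.py", line 16, in <genexpr>
    return sum(1-np.minimum(a:=sil(f,boxes,p),m).sum()/np.maximum(a,m).sum() for f,m in views)
                 ~~~~~~~~~~^^^^^^^^^^^^^^^^^^^^^
TypeError: '<=' not supported between instances of 'float' and 'NoneType'
```

Run:
```python
from fit import *
T=viewer.grab_frame('top');S=viewer.grab_frame('side')
V=[.5225,-.079,-.0555]
k=place(np.array([[0,-.1,.07]]),V)[0];print('knob',k,proj(T,k),proj(S,k))
def dark(f,u):
    g=f['pixels'].max(2);m=np.zeros(g.shape,np.float32);u=u.astype(int)
    a,b=slice(u[1]-14,u[1]+15),slice(u[0]-14,u[0]+15);print(g[u[1]-9:u[1]+11,u[0]-9:u[0]+11])
    m[a,b]=(g[a,b]<60);return m
mt=dark(T,proj(T,k)[0]);print(mt.sum())
for th in np.arange(-1.57,1.57,.1):
    a=sil(T,KNOB,[k[0],k[1],th]);print(round(th,2),round(float(np.minimum(a,mt).sum()/np.maximum(a,mt).sum()),3),end='; ')
for a in(-.6,.6): print(fit([(T,mt)],KNOB,[k[0],k[1],a],.4))
print('jaw face pts',[(place(np.array([[0,y,.042]]),V)@np.eye(3)).round(3).tolist()+proj(T,place(np.array([[0,y,.042]]),V)).round(1).tolist() for y in(.06,0,-.01,-.02)])
cv2.imwrite('pics/v3.png',cv2.resize(T['pixels'][205:255,310:430,::-1],None,fx=6,fy=6,interpolation=cv2.INTER_CUBIC))
```

```text
knob [ 0.51695285 -0.17884603  0.07      ] [[411.32710528 228.15740911]] [[337.46329614 171.23863082]]
[[146 143 137 144 164 163 165 169 169 173 178 184 186 192 195 199 200 205
  204 206]
 [134 135 130 129 140 135 133 131 134 132 130 135 161 186 191 195 199 200
  200 200]
 [115 113 114 118 117 110 105 106 107  79  65  87 122 150 183 191 189 193
  194 193]
 [136 136 134 137 134 131 115  61  38  19  28  43  53  80 121 158 183 185
  188 188]
 [136 138 138 135 136 119  66  18  12  29  34  37  38  35  75 139 171 177
  179 184]
 [134 139 136 135 119  60  22   7  20  28  38  32  30  35  64 129 167 170
  175 178]
 [135 129 106  95  79  34   8  15  25  36  34  33  32  34  83 135 163 164
  168 174]
 [106  96  90  78  44  17  12  20  30  53  61  33  29  64 108 134 158 160
  160 169]
 [ 87  88  80  51  26  10  15  40 121 182 165 113  29  83 127 134 156 155
  162 166]
 [ 86  73  42  29  13   7  15  99 169 191 188 160  90 100 128 136 159 156
  162 165]
 [ 75  46  35  19  12   7  20  76 153 190 190 164 100 112 130 139 164 166
  164 163]
 [ 81  39  25  10   2  17  26  49 108 166 168  95  93 129 127 
[... 751 characters left out ...]
.27 0.281; -1.17 0.316; -1.07 0.36; -0.97 0.402; -0.87 0.443; -0.77 0.477; -0.67 0.518; -0.57 0.528; -0.47 0.518; -0.37 0.502; -0.27 0.479; -0.17 0.453; -0.07 0.426; 0.03 0.402; 0.13 0.376; 0.23 0.349; 0.33 0.325; 0.43 0.301; 0.53 0.28; 0.63 0.26; 0.73 0.248; 0.83 0.244; 0.93 0.232; 1.03 0.233; 1.13 0.229; 1.23 0.228; 1.33 0.229; 1.43 0.23; 1.53 0.236; (array([ 0.51676269, -0.17632906, -0.48747388]), np.float64(0.44190019369125366))
(array([ 0.51680938, -0.17658831, -0.51279212]), np.float64(0.44095301628112793))
jaw face pts [[[0.526, -0.019, 0.042], [338.3, 226.1]], [[0.522, -0.079, 0.042], [364.1, 227.4]], [[0.522, -0.089, 0.042], [368.4, 227.6]], [[0.521, -0.099, 0.042], [372.8, 227.9]]]
```

View pics/v3.png

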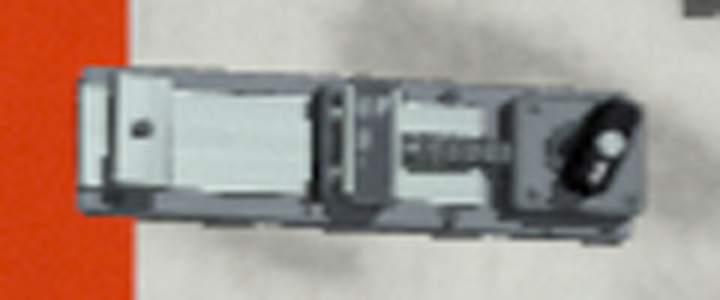

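play_rows([
  [[0,0.5,-0.38,0,0.29],[0,1,-0.76,0,0.578],[0,1,-0.76,0,0.578],[0,1,-0.76,0,0.578],[0,1,-0.76,0,0.578],[0,1,-0.76,0,0.578],[0,1,-0.76,0,0.578],[0,1,-0.76,0,0.578],[0,1,-0.76,0,0.578],[0,1,-0.76,0,0.578]],
], grip_force=60)

```text
clock: 2.13
tcp_pos: [0.3914, -0.4006, 0.2315]
orientation: [3.045, -0.773, 0.0]
contact_force: [0.0, 0.4, 0.9]
grip_width: 0.0427
gripper_force: 0.0
```

```bash
cat >> h.py <<'E'
def to(x,y,z,ang=None):
    """scaled move to world TCP target and tool-x angle"""
    o=get_obs();M=R.from_rotvec(o['orientation']).as_matrix();d=M.T@(np.array([x,y,z])-o['tcp_pos'])
    a=np.arctan2(M[1,0],M[0,0]);t=0 if ang is None else -((ang-a+np.pi)%(2*np.pi)-np.pi)
    print('clk',round(float(o['clock']),2),'tcp',o['tcp_pos'].round(4),'ang',a.round(3),'j7',o['joints'][6].round(2),'w',o['grip_width'].round(4),'F',o['contact_force'].round(2),'M',o['moment'].round(3),'| cmd',(d/.2).round(3),round(t/(np.pi/2),3),'tilt',M[2].round(3))
E
python3 -c "
from h import *
to(.517,-.179,.12,-.5)"
```

```text
Traceback (most recent call last):
  File "h.py", line 19, in to
    print('clk',round(float(o['clock']),2),'tcp',o['tcp_pos'].round(4),'ang',a.round(3),'j7',o['joints'][6].round(2),'w',o['grip_width'].round(4),'F',o['contact_force'].round(2),'M',o['moment'].round(3),'| cmd',(d/.2).round(3),round(t/(np.pi/2),3),'tilt',M[2].round(3))
                                                                                                                         ^^^^^^^^^^^^^^^^^^^^^
AttributeError: 'float' object has no attribute 'round'
```

```bash
sed -i "s/o\['joints'\]\[6\].round(2)/np.round(o['joints'][6],2)/;s/o\['grip_width'\].round(4)/np.round(o['grip_width'],4)/" h.py
python3 -c "
from h import *
to(.517,-.179,.12,-.5)"
```

```text
clk 2.13 tcp [ 0.3914 -0.4006  0.2315] ang -0.497 j7 -1.35 w 0.0427 F [0.04 0.36 0.86] M [-0.036 -0.006  0.003] | cmd [ 0.023 -1.273  0.557] 0.002 tilt [ 0.  0. -1.]
```

play_rows([
  [[0,0.02,-0.2,0,0],[0,0.02,-0.4,0.1,0],[0,0.02,-0.6,0.2,0],[0,0.02,-0.8,0.3,0],[0,0.02,-1,0.4,0],[0,0.02,-1,0.4,0],[0,0.02,-1,0.4,0]],
])

```text
clock: 2.72
tcp_pos: [0.4914, -0.2231, 0.1495]
orientation: [-3.045, 0.765, 0.004]
contact_force: [-0.7, 0.3, 0.4]
grip_width: 0.0429
gripper_force: 0.0
```

```bash
python3 -c "
from h import *
to(.517,-.179,.044,-.5)"
```

```text
clk 2.72 tcp [ 0.4914 -0.2231  0.1495] ang -0.492 j7 -1.75 w 0.0429 F [-0.66  0.3   0.41] M [-0.037  0.04   0.016] | cmd [ 0.01  -0.254  0.528] 0.005 tilt [-0.003 -0.001 -1.   ]
```

play_rows([
  [[0,0.01,-0.125,0,0],[0,0.01,-0.255,0.1,0],[0,0.01,-0.255,0.2,0],[0,0.01,-0.255,0.3,0],[0,0.01,-0.255,0.4,0],[0,0.01,-0.255,0.48,0],[0,0.01,-0.255,0.528,0],[0,0.01,-0.255,0.528,0],[0,0.01,-0.255,0.528,0]],
])

```text
clock: 3.47
tcp_pos: [0.5167, -0.1843, 0.046]
orientation: [3.043, -0.778, -0.0]
contact_force: [0.4, 0.8, 0.5]
grip_width: 0.0428
gripper_force: 0.0
```

```bash
python3 -c "
from h import *
to(.517,-.179,.044,-.5)
T=viewer.grab_frame('top');S=viewer.grab_frame('side')
a=cv2.resize(T['pixels'][190:260,310:440,::-1],None,fx=4,fy=4,interpolation=cv2.INTER_CUBIC);b=cv2.resize(S['pixels'][120:240,280:380,::-1],None,fx=4,fy=4,interpolation=cv2.INTER_CUBIC)
c=np.zeros((580,800,3),np.uint8);c[:280,:520]=a;c[100:580,400:800]=b;c[:280,:400]=a[:,120:];cv2.imwrite('pics/v4.png',c)"
```

```text
clk 3.47 tcp [ 0.5167 -0.1843  0.046 ] ang -0.5 j7 -1.85 w 0.0428 F [0.44 0.84 0.47] M [-0.014 -0.034  0.004] | cmd [-0.012 -0.024  0.01 ] -0.0 tilt [ 0.     0.001 -1.   ]
```

View pics/v4.png

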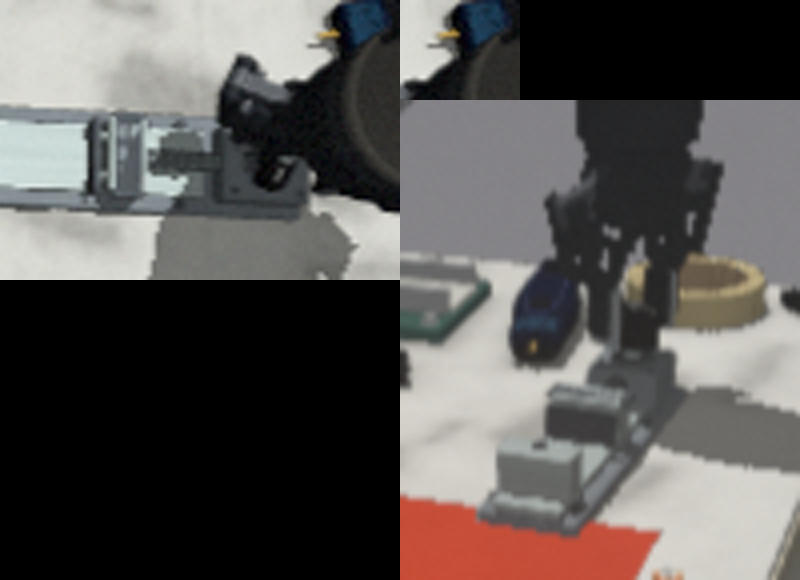

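```bash
python3 -c "
from h import *
to(.517,-.179,.044,-.5)"
```

```text
clk 3.57 tcp [ 0.5176 -0.1839  0.0468] ang -0.5 j7 -1.85 w 0.0427 F [-0.09  0.2   1.21] M [ 0.    -0.035 -0.019] | cmd [-0.014 -0.02   0.014] 0.0 tilt [ 0.002 -0.    -1.   ]
```

play_rows([
  [[0,-0.014,-0.02,0.01,0],[0,-0.014,-0.02,0.01,0],[1,-0.014,-0.02,0.01,0],[1,-0.014,-0.02,0.01,0],[1,-0.014,-0.02,0.01,0],[1,-0.014,-0.02,0.01,0],[1,-0.014,-0.02,0.01,0],[1,-0.014,-0.02,0.01,0]],
])

```text
clock: 4.23
tcp_pos: [0.5157, -0.1791, 0.0443]
orientation: [3.043, -0.777, -0.001]
contact_force: [-3.1, -2.0, 6.2]
grip_width: 0.0127
gripper_force: 59.4
```

```bash
python3 -c "
from h import *
to(.517,-.179,.044,-.5)"
```

```text
clk 4.23 tcp [ 0.5157 -0.1791  0.0443] ang -0.5 j7 -1.86 w 0.0127 F [-3.08 -1.98  6.23] M [-0.333  0.601  0.011] | cmd [ 0.005 -0.004  0.001] -0.0 tilt [-0.     0.001 -1.   ]
```

play_rows([
  [[1,0,0,0,-0.07],[1,0,0,0,-0.14],[1,0,0,0,-0.21],[1,0,0,0,-0.28],[1,0,0,0,-0.35],[1,0,0,0,-0.42],[1,0,0,0,-0.49],[1,0,0,0,-0.56],[1,0,0,0,-0.63],[1,0,0,0,-0.7],[1,0,0,0,-0.77],[1,0,0,0,-0.77]],
], grip_force=80)

```text
clock: 5.23
tcp_pos: [0.5156, -0.1792, 0.0443]
orientation: [2.943, 1.099, -0.002]
contact_force: [-3.5, -1.6, 7.9]
grip_width: 0.0129
gripper_force: 81.8
```

```bash
python3 -c "
from h import *
to(.517,-.179,.044,-.5)
T=viewer.grab_frame('top');S=viewer.grab_frame('side');save(T,'t5.png');save(S,'s5.png')
g=T['pixels'].max(2).astype(int);print(g[222:231,355:395].mean(0).round().astype(int))
"
```

```text
clk 5.23 tcp [ 0.5156 -0.1792  0.0443] ang 0.715 j7 -0.88 w 0.0129 F [-3.46 -1.6   7.93] M [-0.195  0.828  0.061] | cmd [0.006 0.004 0.002] 0.773 tilt [-0.001  0.    -1.   ]
[216 216 216 216 216 216 215 215 215 183  67  35  69  92  75 104 176 214
 213 209 197 175 155 155 162 150 161 165 164 157 159 164 161 161 161 138
 133 120  66  54]
```

play_rows([
  [[1,0,0,0,-0.07],[1,0,0,0,-0.14],[1,0,0,0,-0.21],[1,0,0,0,-0.28],[1,0,0,0,-0.35],[1,0,0,0,-0.42],[1,0,0,0,-0.49],[1,0,0,0,-0.56],[1,0,0,0,-0.63],[1,0,0,0,-0.7],[1,0,0,0,-0.77],[1,0,0,0,-0.77]],
])

```text
clock: 6.33
tcp_pos: [0.5156, -0.1793, 0.0443]
orientation: [-1.796, -2.577, 0.003]
contact_force: [-4.4, -1.3, 8.2]
grip_width: 0.0127
gripper_force: 82.0
```

```bash
python3 -c "
from h import *
to(.517,-.179,.044,-.5)
for n in ('top0','t5'):
  g=cv2.imread('pics/%s.png'%n).max(2).astype(int);print(g[222:231,355:395].mean(0).round().astype(int))
T=viewer.grab_frame('top');save(T,'t6.png')
g=T['pixels'].max(2).astype(int);print(g[222:231,355:395].mean(0).round().astype(int))
"
```

```text
clk 6.33 tcp [ 0.5156 -0.1793  0.0443] ang 1.924 j7 0.12 w 0.0127 F [-4.39 -1.32  8.17] M [-0.288  0.91   0.061] | cmd [-0.001  0.007  0.002] 1.543 tilt [-0.001 -0.002 -1.   ]
[207 208 207 206 206 197 142  39  64  96  85  74 127 168 115 132 118 102
 111 100 133 176 156 164 165 152 154 157 157 152 151 155 154 155 154 133
 127 115  70  61]
[216 216 216 216 216 216 215 215 215 183  67  35  69  92  75 104 176 214
 213 209 197 175 155 155 162 150 161 165 164 157 159 164 161 161 161 138
 133 120  66  54]
[218 218 217 217 217 216 216 217 216 216 215 216 215 215 182  69  31  67
  98  79  82 155 213 208 208 199 188 199 194 176 159 163 161 158 151 114
  89  80  58  49]
```

play_rows([
  [[1,0,0,0,-0.07],[1,0,0,0,-0.14],[1,0,0,0,-0.21],[1,0,0,0,-0.25],[1,0,0,0,-0.25],[0,0,0,0,-0.25],[0,0,0,0,-0.25],[0,0,0,0,-0.25],[0,0,0,-0.2,-0.25],[0,0,0,-0.4,-0.25],[0,0,0,-0.6,-0.25],[-1,0,0,-0.7,-0.25]],
])

```text
clock: 7.38
tcp_pos: [0.5184, -0.1776, 0.1881]
orientation: [1.262, 2.871, 0.001]
contact_force: [1.1, -0.0, -0.1]
grip_width: 0.0537
gripper_force: 0.0
```

```bash
python3 -c "
from h import *
to(.551,.2285,.18,1.943)
to(.551,.2285,.18,1.943-np.pi)
T=viewer.grab_frame('top');save(T,'t7.png')
g=T['pixels'].max(2).astype(int);print(g[222:231,355:395].mean(0).round().astype(int))
"
```

```text
clk 7.38 tcp [ 0.5184 -0.1776  0.1881] ang 2.313 j7 0.61 w 0.0537 F [ 1.11 -0.04 -0.15] M [ 0.027 -0.063  0.049] | cmd [1.386 1.493 0.039] 0.236 tilt [-0.004  0.003 -1.   ]
clk 7.38 tcp [ 0.5184 -0.1776  0.1881] ang 2.313 j7 0.61 w 0.0537 F [ 1.11 -0.04 -0.15] M [ 0.027 -0.063  0.049] | cmd [1.386 1.493 0.039] -1.764 tilt [-0.004  0.003 -1.   ]
[214 214 213 213 213 213 213 212 212 212 212 211 211 211 211 199 136  41
  46  77 102  98 109 158 137 104  91  85  81  69  77  99 118 148 145 128
 123 108  67  59]
```

play_rows([
  [[-1,0.1,0.1,0,0.07],[-1,0.23,0.25,0,0.14],[-1,0.35,0.38,0,0.21],[-1,0.47,0.51,0,0.28],[-1,0.58,0.63,0,0.35],[-1,0.7,0.75,0,0.42],[-1,0.82,0.88,0,0.49],[-1,0.92,1,0,0.56],[-1,0.92,1,0,0.63],[-1,0.92,1,0,0.7],[-1,0.92,1,0,0.77],[-1,0.92,1,0,0.84]],
])

```text
clock: 8.43
tcp_pos: [0.5392, 0.0931, 0.1832]
orientation: [-2.765, -1.49, 0.001]
contact_force: [-0.5, 0.7, 0.4]
grip_width: 0.0852
gripper_force: 0.0
```

```bash
python3 -c "
from h import *
to(.551,.2285,.06,.372)"
```

```text
clk 8.43 tcp [0.5392 0.0931 0.1832] ang 0.989 j7 -1.11 w 0.0852 F [-0.47  0.71  0.44] M [-0.063 -0.014 -0.016] | cmd [ 0.598 -0.323  0.616] 0.393 tilt [-0. -0. -1.]
```

play_rows([
  [[-1,0.15,-0.08,0.05,0.07],[-1,0.3,-0.16,0.1,0.14],[-1,0.45,-0.24,0.2,0.21],[-1,0.598,-0.323,0.3,0.28],[-1,0.598,-0.323,0.4,0.35],[-1,0.598,-0.323,0.5,0.393],[-1,0.598,-0.323,0.6,0.393],[-1,0.598,-0.323,0.6,0.393],[-1,0.598,-0.323,0.6,0.393]],
])

```text
clock: 9.18
tcp_pos: [0.5497, 0.228, 0.0627]
orientation: [3.085, 0.588, -0.004]
contact_force: [-1.1, 0.3, 0.3]
grip_width: 0.0857
gripper_force: 0.0
```

```bash
python3 -c "
from h import *
S=viewer.grab_frame('side');to(.551,.2285,.002,.372)
T=viewer.grab_frame('top')
c=np.zeros((560,800,3),np.uint8);c[:,:400]=cv2.resize(S['pixels'][190:330,200:300,::-1],None,fx=4,fy=4);c[:,400:]=cv2.resize(T['pixels'][160:300,190:290,::-1],None,fx=4,fy=4);cv2.imwrite('pics/v5.png',c)"
```

```text
clk 9.23 tcp [0.5507 0.2284 0.064 ] ang 0.376 j7 -1.98 w 0.0855 F [-1.14 -0.29 -0.36] M [ 0.027 -0.015  0.039] | cmd [0.002 0.    0.31 ] 0.003 tilt [-0. -0. -1.]
```

View pics/v5.png

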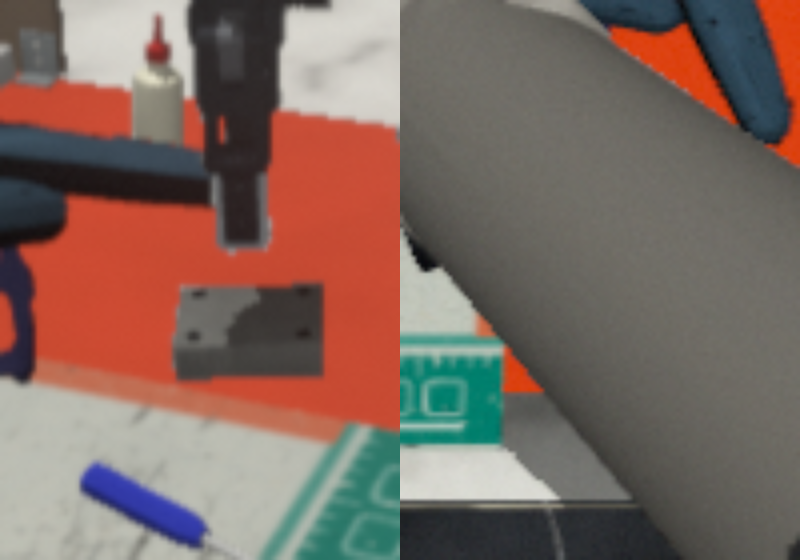

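play_rows([
  [[-1,0.002,0,0.1,0.003],[-1,0.002,0,0.2,0.003],[-1,0.002,0,0.28,0.003],[-1,0.002,0,0.31,0.003],[-1,0.002,0,0.31,0.003],[1,0.002,0,0.31,0.003],[1,0.002,0,0.31,0.003],[1,0.002,0,0.31,0.003],[1,0.002,0,0.31,0.003],[1,0.002,0,0.31,0.003],[1,0.002,0,0.31,0.003]],
], grip_force=60)

```text
clock: 10.2
tcp_pos: [0.5521, 0.2292, 0.0036]
orientation: [-3.087, -0.579, -0.004]
contact_force: [-0.7, 0.6, 6.3]
grip_width: 0.0503
gripper_force: 63.1
```

```bash
python3 -c "
from h import *
to(.551,.2285,.002,.372)"
```

```text
clk 10.2 tcp [0.5521 0.2292 0.0036] ang 0.371 j7 -2.03 w 0.0503 F [-0.69  0.6   6.34] M [ 0.051  0.333 -0.076] | cmd [-0.006  0.001  0.008] -0.001 tilt [ 0.003 -0.    -1.   ]
```

play_rows([
  [[1,0,0,-0.15,0],[1,0,0,-0.3,0],[1,0,0,-0.5,0],[1,-0.05,0.1,-0.62,-0.05],[1,-0.1,0.2,-0.65,-0.11],[1,-0.17,0.34,-0.65,-0.17],[1,-0.25,0.5,-0.65,-0.23],[1,-0.33,0.66,-0.65,-0.29],[1,-0.41,0.82,-0.65,-0.35],[1,-0.48,0.95,-0.65,-0.41],[1,-0.5,1,-0.65,-0.47],[1,-0.5,1,-0.65,-0.53]],
])

```text
clock: 11.2
tcp_pos: [0.5295, 0.0004, 0.1315]
orientation: [2.59, 1.775, -0.004]
contact_force: [0.0, 0.4, -2.8]
grip_width: 0.0506
gripper_force: 65.5
```

```bash
python3 -c "
from h import *
to(.5235,-.061,.075,1.515)"
```

```text
clk 11.2 tcp [5.295e-01 4.000e-04 1.315e-01] ang 1.202 j7 -0.8 w 0.0506 F [ 0.    0.37 -2.76] M [0.035 0.028 0.027] | cmd [-0.296  0.083  0.284] -0.199 tilt [-0.003 -0.    -1.   ]
```

play_rows([
  [[1,-0.1,0.03,0,-0.07],[1,-0.2,0.06,0.05,-0.14],[1,-0.296,0.083,0.12,-0.199],[1,-0.296,0.083,0.2,-0.199],[1,-0.296,0.083,0.25,-0.199],[1,-0.296,0.083,0.25,-0.199],[1,-0.296,0.083,0.25,-0.199]],
])

```text
clock: 11.78
tcp_pos: [0.5244, -0.0545, 0.0818]
orientation: [-2.28, -2.16, 0.0]
contact_force: [0.6, -0.4, -3.7]
grip_width: 0.0505
gripper_force: 65.4
```

```bash
python3 -c "
from fit import *
T=viewer.grab_frame('top');S=viewer.grab_frame('side');to(.5235,-.061,.0205,1.515)
for f,n in((T,'top'),(S,'side')):
  for q in viewer.trace(f,'block_centre')[:2]: print(n,q['score'],q['rect'],q['pixels'].sum())
o=get_obs();z0=o['tcp_pos'][2]-.0036
m=best(S,'block_centre');B=[BLOCK[0]+[0,0,z0]]
print(fit([(S,m)],B,[o['tcp_pos'][0],o['tcp_pos'][1],1.515],.1))
im=S['pixels'].copy()
for p in place(B[0],[.5235,-.061,1.515]): cv2.circle(im,tuple(proj(S,p)[0].round().astype(int).tolist()),1,(255,0,0),-1)
for b in VISE:
  for p in place(b,[.5225,-.079,-.0555]): im[tuple(proj(S,p)[0].round().astype(int)[::-1])]=(0,255,0)
c=np.zeros((560,800,3),np.uint8);c[:,:400]=cv2.resize(im[110:250,270:370,::-1],None,fx=4,fy=4);c[:,400:]=cv2.resize(T['pixels'][160:300,320:420,::-1],None,fx=4,fy=4);cv2.imwrite('pics/v6.png',c)"
```

```text
clk 11.88 tcp [ 0.5253 -0.0544  0.0826] ang 1.518 j7 -0.47 w 0.0505 F [ 0.97 -0.79 -3.46] M [-0.012  0.035 -0.023] | cmd [-0.034 -0.008  0.311] 0.002 tilt [ 0.     0.001 -1.   ]
top 0.57 [341.1, 209.1, 356.6, 235.7] 258
side 0.79 [306.3, 173.8, 329.7, 189.1] 400
(array([ 0.53224389, -0.06090897,  1.78659652]), np.float64(0.1280704140663147))
```

View pics/v6.png

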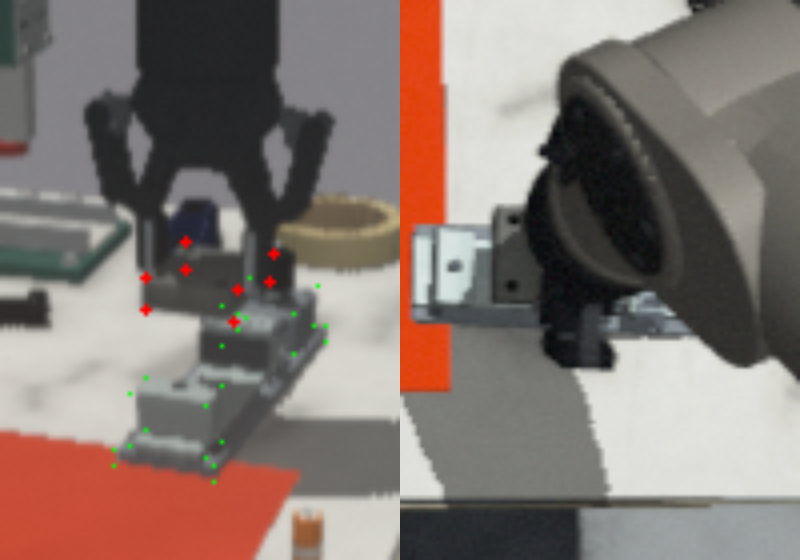

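```bash
python3 -c "
from h import *
T=viewer.grab_frame('top');o=get_obs();z=o['tcp_pos'][2]-.0036
g=T['pixels'].max(2).astype(int)
print('block col350',list(zip(range(206,245),g[206:245,348:353].mean(1).round().astype(int))))
print('anvil col',list(zip(range(210,246),g[210:246,330:333].mean(1).round().astype(int))))
print('row222',list(zip(range(320,356),g[219:225,320:356].mean(0).round().astype(int))))
"
```

```text
block col350 [(206, np.int64(218)), (207, np.int64(206)), (208, np.int64(187)), (209, np.int64(184)), (210, np.int64(167)), (211, np.int64(104)), (212, np.int64(76)), (213, np.int64(52)), (214, np.int64(29)), (215, np.int64(37)), (216, np.int64(65)), (217, np.int64(58)), (218, np.int64(51)), (219, np.int64(56)), (220, np.int64(56)), (221, np.int64(59)), (222, np.int64(59)), (223, np.int64(61)), (224, np.int64(63)), (225, np.int64(62)), (226, np.int64(62)), (227, np.int64(61)), (228, np.int64(63)), (229, np.int64(58)), (230, np.int64(49)), (231, np.int64(49)), (232, np.int64(61)), (233, np.int64(64)), (234, np.int64(57)), (235, np.int64(66)), (236, np.int64(106)), (237, np.int64(75)), (238, np.int64(78)), (239, np.int64(79)), (240, np.int64(80)), (241, np.int64(73)), (242, np.int64(99)), (243, np.int64(99)), (244, np.int64(99))]
anvil col [(210, np.int64(221)), (211, np.int64(221)), (212, np.int64(221)), (213, np.int64(221)), (214, np.int64(221)), (215, np.int64(222)), (216, np.int64(144)), (217, np.int64(194)), (218, np.int64(224)), (219, np.int64(226)), (220, np.int64(226)), (221, n
[... 623 characters left out ...]
t64(152)), (324, np.int64(224)), (325, np.int64(220)), (326, np.int64(220)), (327, np.int64(191)), (328, np.int64(91)), (329, np.int64(152)), (330, np.int64(226)), (331, np.int64(226)), (332, np.int64(227)), (333, np.int64(225)), (334, np.int64(221)), (335, np.int64(221)), (336, np.int64(220)), (337, np.int64(217)), (338, np.int64(196)), (339, np.int64(157)), (340, np.int64(157)), (341, np.int64(156)), (342, np.int64(135)), (343, np.int64(80)), (344, np.int64(60)), (345, np.int64(73)), (346, np.int64(70)), (347, np.int64(65)), (348, np.int64(64)), (349, np.int64(62)), (350, np.int64(62)), (351, np.int64(60)), (352, np.int64(47)), (353, np.int64(31)), (354, np.int64(20)), (355, np.int64(19))]
```

```bash
python3 -c "
from h import *
T=viewer.grab_frame('top');o=get_obs();z=o['tcp_pos'][2]-.0036
g=T['pixels'].max(2).astype(int)
print('tcp',o['tcp_pos'],list(zip(range(206,245),g[206:245,344:347].mean(1).round().astype(int).tolist())))
print('block front bottom edge',pix2plane(T,[342.7,222],z),'anvil face',pix2plane(T,[338.2,226],.042),'jaw top edge now',pix2plane(T,[373.2,227],.042))
print('anvil rows top',pix2plane(T,[[331,216.3],[331,235]],.042))
print('anvil far face: top left edge',pix2plane(T,[328,226],.042))
"
```

```text
tcp [ 0.52497978 -0.05524494  0.08226862] [(206, 225), (207, 224), (208, 225), (209, 224), (210, 223), (211, 133), (212, 100), (213, 96), (214, 95), (215, 97), (216, 103), (217, 104), (218, 105), (219, 101), (220, 84), (221, 64), (222, 59), (223, 60), (224, 60), (225, 62), (226, 62), (227, 64), (228, 61), (229, 60), (230, 58), (231, 59), (232, 62), (233, 61), (234, 49), (235, 81), (236, 114), (237, 82), (238, 79), (239, 80), (240, 76), (241, 71), (242, 101), (243, 105), (244, 106)]
block front bottom edge [[ 0.53026634 -0.02375094  0.07866862]] anvil face [[ 0.52605375 -0.01896379  0.042     ]] jaw top edge now [[ 0.52341213 -0.10010091  0.042     ]]
anvil rows top [[ 0.54887767 -0.00282764  0.042     ]
 [ 0.50517046 -0.0017341   0.042     ]]
anvil far face: top left edge [[0.52614271 0.00470188 0.042     ]]
```

play_rows([
  [[1,-0.019,-0.007,0,0],[1,-0.019,-0.007,0.06,0],[1,-0.019,-0.007,0.12,0],[1,-0.019,-0.007,0.18,0],[1,-0.019,-0.007,0.23,0],[1,-0.019,-0.007,0.26,0],[1,-0.019,-0.007,0.28,0],[1,-0.019,-0.007,0.29,0],[1,-0.019,-0.007,0.3,0],[1,-0.019,-0.007,0.3,0],[1,-0.019,-0.007,0.3,0]],
])

```text
clock: 13.05
tcp_pos: [0.5233, -0.0592, 0.022]
orientation: [2.281, 2.16, 0.001]
contact_force: [0.5, 0.0, -3.9]
grip_width: 0.0502
gripper_force: 65.5
```

```bash
python3 -c "
from h import *
to(.5236,-.059,.0196,1.515)"
```

```text
clk 13.05 tcp [ 0.5233 -0.0592  0.022 ] ang 1.516 j7 -0.54 w 0.0502 F [ 0.51  0.   -3.88] M [ 0.018 -0.024 -0.025] | cmd [0.001 0.001 0.012] 0.001 tilt [-0.     0.001 -1.   ]
```

play_rows([
  [[1,0,0,0.006,0],[1,0,0,0.012,0],[1,0,0,0.014,0],[1,0,0,0.014,0]],
])

```text
clock: 13.38
tcp_pos: [0.5234, -0.0593, 0.0196]
orientation: [2.281, 2.159, 0.0]
contact_force: [-1.5, 0.6, 5.5]
grip_width: 0.0503
gripper_force: 66.3
```

```bash
python3 -c "
from h import *
to(.5236,-.059,.0196,1.515)"
```

```text
clk 13.38 tcp [ 0.5234 -0.0593  0.0196] ang 1.516 j7 -0.55 w 0.0503 F [-1.5   0.62  5.53] M [ 0.007  0.536 -0.016] | cmd [0.002 0.001 0.   ] 0.001 tilt [-0.001  0.001 -1.   ]
```

play_rows([
  [[-0.5,0,0,0,0],[-0.5,0,0,0,0],[-0.5,0,0,0,0],[-0.5,0,0,0,0],[-0.5,0,0,-0.1,0],[-0.5,0,0,-0.25,0],[-0.5,0,0,-0.45,0],[-0.3,0,0,-0.6,0],[0,-0.15,0,-0.6,0],[0,-0.35,0,-0.6,0],[0,-0.55,0,-0.6,0],[0,-0.55,0,-0.6,0]],
])

```text
clock: 14.38
tcp_pos: [0.5155, -0.179, 0.1385]
orientation: [2.292, 2.145, -0.006]
contact_force: [-0.5, -0.8, -0.7]
grip_width: 0.0428
gripper_force: 0.0
```

```bash
python3 -c "
from fit import *
T=viewer.grab_frame('top');S=viewer.grab_frame('side');to(.5165,-.1785,.044,2.313)
for f,n in((T,'top'),(S,'side')):
  for q in viewer.trace(f,'block_centre')[:2]: print(n,q['score'],q['rect'],q['pixels'].sum())
m=best(S,'block_centre');B=[BLOCK[0]+[0,0,.016]];print(fit([(S,m)],B,[.5235,-.06,1.515],.1))
c=np.zeros((600,800,3),np.uint8);c[:480,:400]=cv2.resize(S['pixels'][140:260,270:370,::-1],None,fx=4,fy=4);c[:,400:]=cv2.resize(T['pixels'][195:270,320:370,::-1],None,fx=8,fy=8,interpolation=cv2.INTER_CUBIC);cv2.imwrite('pics/v7.png',c)"
```

```text
clk 14.48 tcp [ 0.5165 -0.1713  0.1387] ang 1.512 j7 -0.18 w 0.0427 F [0.62 1.65 0.48] M [0.052 0.024 0.038] | cmd [-0.036  0.002  0.473] -0.51 tilt [-0. -0. -1.]
top 0.88 [338.1, 215.2, 371.3, 241.2] 677
side 0.74 [308.8, 196.4, 336.0, 213.4] 272
(array([ 0.52404643, -0.07163719,  1.64086387]), np.float64(0.40221911668777466))
```

View pics/v7.png

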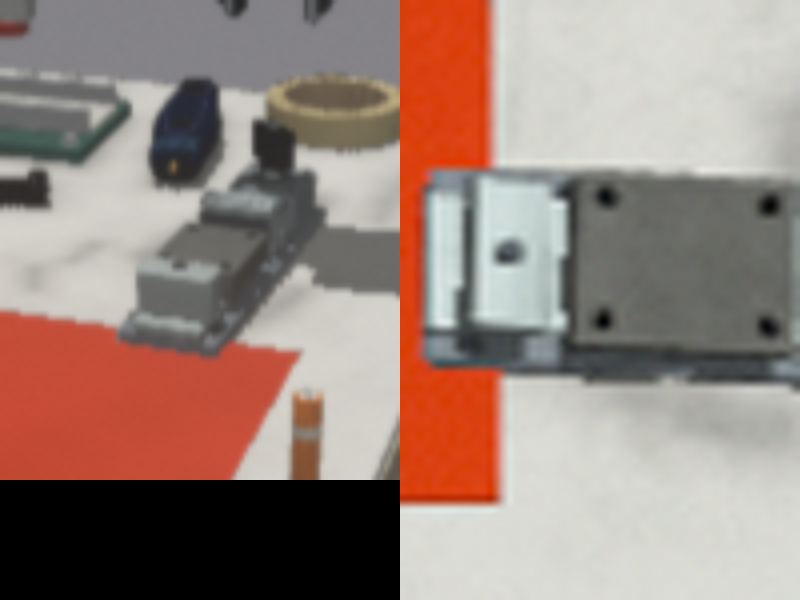

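play_rows([
  [[0,-0.038,-0.002,0,-0.07],[0,-0.038,-0.002,0,-0.14],[0,-0.038,-0.002,0,-0.21],[0,-0.038,-0.002,0,-0.28],[0,-0.038,-0.002,0.05,-0.35],[0,-0.038,-0.002,0.1,-0.42],[0,-0.038,-0.002,0.17,-0.49],[0,-0.038,-0.002,0.22,-0.51],[0,-0.038,-0.002,0.22,-0.51],[0,-0.038,-0.002,0.22,-0.51]],
])

```text
clock: 15.47
tcp_pos: [0.516, -0.1756, 0.0946]
orientation: [-1.26, -2.877, -0.001]
contact_force: [0.8, -0.1, 1.4]
grip_width: 0.043
gripper_force: 0.0
```

```bash
python3 -c "
from h import *
T=viewer.grab_frame('top');to(.5157,-.179,.0445,2.313)
g=T['pixels'].max(2).astype(int);print(g[219:233,332:382].mean(0).round().astype(int))
"
```

```text
clk 15.52 tcp [ 0.5165 -0.1759  0.0952] ang 2.316 j7 0.48 w 0.0428 F [0.77 0.77 0.03] M [ 0.004  0.029 -0.023] | cmd [-0.009 -0.014  0.254] 0.002 tilt [ 0.  0. -1.]
[199 194 193 203 211 202 198 202 135  67 100 112 109 101 102 107 109 107
 107 106 106 107 108 108 108 107 106 106 106 106 107 107 105  96  91  99
 107 133 172 145  56  58  85 106  97 115 159 142 100  89]
```

play_rows([
  [[0,-0.009,-0.014,0.1,0],[0,-0.009,-0.014,0.2,0],[0,-0.009,-0.014,0.254,0],[0,-0.009,-0.014,0.254,0],[0,-0.009,-0.014,0.254,0],[1,-0.009,-0.014,0.254,0],[1,-0.009,-0.014,0.254,0],[1,-0.009,-0.014,0.254,0],[1,-0.009,-0.014,0.254,0],[1,-0.009,-0.014,0.254,0],[1,-0.009,-0.014,0.254,0]],
], grip_force=80)

```text
clock: 16.43
tcp_pos: [0.5163, -0.1799, 0.0454]
orientation: [1.258, 2.877, 0.0]
contact_force: [-1.1, 0.5, 7.1]
grip_width: 0.0125
gripper_force: 78.1
```

```bash
python3 -c "
from h import *
to(.5157,-.179,.0445,2.313);print(get_obs()['tau'].round(3))"
```

```text
clk 16.43 tcp [ 0.5163 -0.1799  0.0454] ang 2.317 j7 0.42 w 0.0125 F [-1.11  0.45  7.12] M [ 0.09   0.3   -0.121] | cmd [0.005 0.001 0.004] 0.003 tilt [-0.002  0.001 -1.   ]
[-2.7000e-02 -4.9523e+01 -9.9170e+00 -1.7021e+01  2.3500e-01 -3.1200e-01
  6.2000e-02]
```

play_rows([
  [[1,0,0,0,0.06],[1,0,0,0,0.12],[1,0,0,0,0.18],[1,0,0,0,0.24],[1,0,0,0,0.3],[1,0,0,0,0.36],[1,0,0,0,0.42],[1,0,0,0,0.48],[1,0,0,0,0.54],[1,0,0,0,0.6],[1,0,0,0,0.66],[1,0,0,0,0.7]],
])

```text
clock: 17.43
tcp_pos: [0.5154, -0.1801, 0.0453]
orientation: [2.58, 1.791, -0.001]
contact_force: [-3.7, -0.3, 8.7]
grip_width: 0.0127
gripper_force: 78.3
```

```bash
cat > m.py <<'E'
from h import *
to(.516,-.1795,.045,0);print('tau7',round(get_obs()['tau'][6],3))
T=viewer.grab_frame('top');o=get_obs();print('again M',np.round(o['moment'],3),'tau7',round(o['tau'][6],3))
g=T['pixels'].max(2).astype(int);print(g[219:233,332:382].mean(0).round().astype(int))
E
python3 m.py
```

```text
clk 17.43 tcp [ 0.5154 -0.1801  0.0453] ang 1.214 j7 -0.51 w 0.0127 F [-3.72 -0.28  8.67] M [-0.028  0.801  0.264] | cmd [0.004 0.002 0.002] 0.773 tilt [-0.001  0.001 -1.   ]
tau7 0.225
again M [0.082 0.691 0.123] tau7 -0.147
[198 193 192 200 210 201 196 200 134  67  99 110 108 100 101 108 108 106
 106 106 106 106 107 107 107 107 105 105 105 104 106 106 104  95  90  99
 106  92  45  70  98  76  79 145 204 201 202 198 193 189]
```

play_rows([
  [[1,0,0,0,0.03],[1,0,0,0,0.06],[1,0,0,0,0.09],[1,0,0,0,0.12],[1,0,0,0,0.15],[1,0,0,0,0.18],[1,0,0,0,0.21],[1,0,0,0,0.24],[1,0,0,0,0.27],[1,0,0,0,0.3],[1,0,0,0,0.33],[1,0,0,0,0.36]],
])

```text
clock: 18.48
tcp_pos: [0.5151, -0.1798, 0.0453]
orientation: [2.976, 1.004, -0.001]
contact_force: [-4.2, 0.8, 10.8]
grip_width: 0.0123
gripper_force: 78.6
```

```bash
python3 m.py
```

```text
clk 18.48 tcp [ 0.5151 -0.1798  0.0453] ang 0.651 j7 -0.97 w 0.0123 F [-4.2   0.79 10.78] M [0.139 1.039 0.317] | cmd [0.005 0.002 0.002] 0.414 tilt [-0.001  0.    -1.   ]
tau7 0.338
again M [0.253 0.961 0.194] tau7 -0.091
[197 192 191 201 210 201 170 105  75 110 111 106  99 104 108 108 106 106
 105 106 105 107 107 107 106 105 104 105 105 106 106 104  92  94 102 103
  85  71  93  76 113 176 198 191 187 180 158 154 141 156]
```

play_rows([
  [[1,0,0,0,0.016],[1,0,0,0,0.032],[1,0,0,0,0.048],[1,0,0,0,0.064]],
])

```text
clock: 18.87
tcp_pos: [0.515, -0.1797, 0.0453]
orientation: [3.023, 0.855, -0.001]
contact_force: [-3.9, 0.8, 10.6]
grip_width: 0.0125
gripper_force: 78.6
```

```bash
cat > n.py <<'E'
from h import *
o=get_obs();M=R.from_rotvec(o['orientation']).as_matrix()
print(round(float(o['clock']),2),'ang',np.arctan2(M[1,0],M[0,0]).round(4),'M',np.round(o['moment'],3),'tau7',round(o['tau'][6],3),'q7v',round(o['qvel'][6],3),'j7',round(o['joints'][6],4))
E
python3 n.py
```

```text
18.87 ang 0.5513 M [0.177 1.006 0.24 ] tau7 0.05 q7v -0.245 j7 -1.0558
```

play_rows([
  [[1,0,0,0,0.016],[1,0,0,0,0.032],[1,0,0,0,0.048]],
])

```text
clock: 19.12
tcp_pos: [0.515, -0.1797, 0.0453]
orientation: [3.053, 0.74, -0.001]
contact_force: [-4.8, 0.2, 9.8]
grip_width: 0.0127
gripper_force: 78.6
```

```bash
python3 n.py
```

```text
19.12 ang 0.4759 M [0.221 1.045 0.297] tau7 0.049 q7v -0.246 j7 -1.1176
```

play_rows([
  [[1,0,0,0,0.013],[1,0,0,0,0.026]],
])

```text
clock: 19.28
tcp_pos: [0.515, -0.1797, 0.0453]
orientation: [3.067, 0.678, -0.001]
contact_force: [-4.6, 1.1, 10.1]
grip_width: 0.0123
gripper_force: 78.6
```

```bash
python3 n.py
```

```text
19.28 ang 0.4353 M [0.206 1.037 0.272] tau7 -0.015 q7v -0.196 j7 -1.1509
```

play_rows([
  [[1,0,0,0,0.013],[1,0,0,0,0.026]],
])

```text
clock: 19.45
tcp_pos: [0.515, -0.1796, 0.0453]
orientation: [3.08, 0.616, -0.001]
contact_force: [-4.7, 0.7, 11.8]
grip_width: 0.0126
gripper_force: 78.7
```

```bash
python3 n.py
```

```text
19.45 ang 0.3945 M [0.238 1.07  0.328] tau7 -0.008 q7v -0.199 j7 -1.1842
```

```bash
python3 m.py
```

```text
clk 19.45 tcp [ 0.515  -0.1796  0.0453] ang 0.395 j7 -1.18 w 0.0126 F [-4.7   0.74 11.79] M [0.238 1.07  0.328] | cmd [0.005 0.001 0.002] 0.251 tilt [-0.001  0.    -1.   ]
tau7 -0.008
again M [0.292 1.042 0.188] tau7 -0.181
[198 192 191 201 209 193 134  78 111 111 106  99 105 109 107 106 105 105
 105 106 107 107 107 106 105 105 105 104 106 105 102  92  95 101  99  79
  78  96  83 121 167 140 122 144 178 182 178 190 179 140]
```

play_rows([
  [[1,0,0,0,0.013],[1,0,0,0,0.026]],
])

```text
clock: 19.67
tcp_pos: [0.5149, -0.1796, 0.0453]
orientation: [3.092, 0.553, -0.001]
contact_force: [-5.6, 1.5, 10.2]
grip_width: 0.0122
gripper_force: 78.7
```

```bash
python3 n.py
```

```text
19.67 ang 0.3538 M [0.269 1.088 0.268] tau7 0.021 q7v -0.2 j7 -1.2175
```

```bash
cat > s.py <<'E'
from h import *
import os,pickle
T=viewer.grab_frame('top')['pixels'][:,:,::-1].copy();g=cv2.cvtColor(T,cv2.COLOR_BGR2GRAY)
def sh(a,c0,c1):
    ref=pickle.load(open('ref.pkl','rb'))
    w=np.eye(2,3,dtype=np.float32);m=np.ascontiguousarray(ref[212:242,c0:c1])
    _,w=cv2.findTransformECC(m,np.ascontiguousarray(a[212:242,c0:c1]),w,cv2.MOTION_TRANSLATION,(3,200,1e-6),None,1)
    return w[0,2].round(3)
if not os.path.exists('ref.pkl'): pickle.dump(g,open('ref.pkl','wb'))
print('block',sh(g,342,364),'jaw',sh(g,367,376))
E
python3 n.py; python3 s.py;python3 s.py; python3 n.py
```

```text
19.67 ang 0.3538 M [0.269 1.088 0.268] tau7 0.021 q7v -0.2 j7 -1.2175
block 0.0 jaw -0.0
block -0.009 jaw 0.004
19.77 ang 0.3539 M [0.193 1.068 0.181] tau7 -0.343 q7v 0.015 j7 -1.2174
```

play_rows([
  [[1,0,0,0,0.013],[1,0,0,0,0.026],[1,0,0,0,0.039]],
])

```text
clock: 20.02
tcp_pos: [0.5149, -0.1796, 0.0453]
orientation: [3.108, 0.458, -0.001]
contact_force: [-4.9, 0.7, 9.9]
grip_width: 0.0124
gripper_force: 78.7
```

```bash
python3 n.py;python3 s.py
```

```text
20.02 ang 0.2925 M [0.277 1.109 0.254] tau7 -0.006 q7v -0.198 j7 -1.2676
block -0.248 jaw -0.95
```

play_rows([
  [[1,0,0,0,0.013],[1,0,0,0,0.026]],
])

```text
clock: 20.23
tcp_pos: [0.5149, -0.1795, 0.0453]
orientation: [3.117, 0.394, -0.001]
contact_force: [-5.4, 1.6, 10.6]
grip_width: 0.0125
gripper_force: 78.7
```

```bash
python3 n.py;python3 s.py
```

```text
20.23 ang 0.2517 M [0.304 1.096 0.303] tau7 0.021 q7v -0.197 j7 -1.3008
block -0.464 jaw -0.498
```

play_rows([
  [[1,0,0,0,0.013],[1,0,0,0,0.026]],
])

```text
clock: 20.45
tcp_pos: [0.5149, -0.1795, 0.0453]
orientation: [3.124, 0.331, -0.001]
contact_force: [-4.4, 0.7, 11.0]
grip_width: 0.0127
gripper_force: 78.7
```

```bash
python3 n.py;python3 s.py
```

```text
20.45 ang 0.2109 M [0.304 1.152 0.284] tau7 0.021 q7v -0.199 j7 -1.3341
block -0.627 jaw -0.653
```

play_rows([
  [[1,0,0,0,0.013],[1,0,0,0,0.026]],
])

```text
clock: 20.67
tcp_pos: [0.5149, -0.1795, 0.0453]
orientation: [-3.13, -0.267, 0.001]
contact_force: [-4.8, 2.5, 10.9]
grip_width: 0.0126
gripper_force: 78.7
```

```bash
python3 n.py;python3 s.py
```

```text
20.67 ang 0.1701 M [0.36  1.071 0.275] tau7 0.021 q7v -0.199 j7 -1.3673
block -0.619 jaw -0.987
```

play_rows([
  [[1,0,0,0,0.012],[1,0,0,0,0.024]],
])

```text
clock: 20.88
tcp_pos: [0.5149, -0.1795, 0.0453]
orientation: [-3.135, -0.208, 0.001]
contact_force: [-5.4, 1.5, 11.6]
grip_width: 0.0128
gripper_force: 78.7
```

```bash
python3 n.py;python3 s.py; python3 s.py
```

```text
20.88 ang 0.1324 M [0.335 1.123 0.245] tau7 -0.002 q7v -0.183 j7 -1.3979
block -0.866 jaw -1.51
block -0.864 jaw -1.575
```

play_rows([
  [[1,0,0,0,0.011],[1,0,0,0,0.022]],
])

```text
clock: 21.15
tcp_pos: [0.5149, -0.1794, 0.0453]
orientation: [-3.138, -0.154, 0.001]
contact_force: [-5.2, 1.8, 10.8]
grip_width: 0.0126
gripper_force: 78.8
```

```bash
python3 n.py;python3 s.py
```

```text
21.15 ang 0.0981 M [0.328 1.109 0.231] tau7 -0.032 q7v -0.17 j7 -1.4259
block -0.95 jaw -1.378
```

play_rows([
  [[1,0,0,0,0.01],[1,0,0,0,0.02]],
])

```text
clock: 21.37
tcp_pos: [0.5149, -0.1794, 0.0453]
orientation: [-3.14, -0.105, 0.001]
contact_force: [-5.5, 2.0, 11.9]
grip_width: 0.0125
gripper_force: 78.8
```

```bash
python3 n.py;python3 s.py
```

```text
21.37 ang 0.0668 M [0.386 1.116 0.273] tau7 -0.081 q7v -0.153 j7 -1.4513
block -0.948 jaw -1.282
```

play_rows([
  [[1,0,0,0,0.01],[1,0,0,0,0.02]],
])

```text
clock: 21.58
tcp_pos: [0.5149, -0.1794, 0.0453]
orientation: [-3.141, -0.056, 0.001]
contact_force: [-4.7, 2.3, 12.0]
grip_width: 0.0125
gripper_force: 78.8
```

```bash
python3 n.py;python3 s.py
```

```text
21.58 ang 0.0354 M [0.376 1.137 0.305] tau7 -0.104 q7v -0.155 j7 -1.4768
block -0.952 jaw -1.697
```

play_rows([
  [[1,0,0,0,0.01],[1,0,0,0,0.02]],
])

```text
clock: 21.8
tcp_pos: [0.5149, -0.1793, 0.0453]
orientation: [-3.141, -0.007, 0.001]
contact_force: [-5.4, 2.3, 10.7]
grip_width: 0.0122
gripper_force: 78.8
```

```bash
python3 n.py;python3 s.py
```

```text
21.8 ang 0.0042 M [0.405 1.148 0.371] tau7 -0.128 q7v -0.153 j7 -1.5022
block -0.957 jaw -1.638
```

play_rows([
  [[1,0,0,0,0.01],[1,0,0,0,0.02]],
])

```text
clock: 22.02
tcp_pos: [0.5149, -0.1793, 0.0453]
orientation: [-3.141, 0.043, 0.001]
contact_force: [-4.4, 0.5, 11.4]
grip_width: 0.0126
gripper_force: 78.8
```

```bash
python3 n.py;python3 s.py
```

```text
22.02 ang -0.0271 M [0.39  1.17  0.388] tau7 -0.151 q7v -0.152 j7 -1.5276
block -1.021 jaw -1.77
```

play_rows([
  [[1,0,0,0,0.002],[1,0,0,0,0.004],[1,0,0,0,0.004],[1,0,0,0,0.004],[1,0,0,0,0.004]],
], grip_force=40)

```text
clock: 22.48
tcp_pos: [0.5149, -0.1793, 0.0453]
orientation: [-3.141, 0.052, 0.001]
contact_force: [-4.5, 1.3, 11.5]
grip_width: 0.0126
gripper_force: 78.8
```

```bash
python3 n.py
```

```text
22.48 ang -0.0328 M [0.365 1.101 0.363] tau7 -0.333 q7v -0.002 j7 -1.5322
```

play_rows([
  [[0.5,0,0,0,0],[0.3,0,0,0,0],[0.2,0,0,0,0],[0,0,0,0,0],[0,0,0,0,0],[0,0,0,-0.05,0],[0,0,0,-0.15,0],[0,0,0,-0.3,0],[0,0,0,-0.5,0],[0,0,0,-0.7,0],[0,0,0,-0.7,0]],
])

```text
clock: 23.4
tcp_pos: [0.52, -0.1809, 0.1926]
orientation: [3.138, -0.054, 0.02]
contact_force: [1.3, 0.0, 0.6]
grip_width: 0.0425
gripper_force: 0.0
```

```bash
python3 n.py; python3 s.py; python3 -c "
from fit import *
T=viewer.grab_frame('top');S=viewer.grab_frame('side');save(T,'t9.png')
k=np.array([.517,-.1788,.07]);u=proj(T,k)[0].astype(int);g=T['pixels'].max(2);m=np.zeros(g.shape,np.float32);a,b=slice(u[1]-14,u[1]+15),slice(u[0]-14,u[0]+15);m[a,b]=g[a,b]<60
print(fit([(T,m)],KNOB,[.517,-.1775,0],.3))
c=np.zeros((600,800,3),np.uint8);c[:480,:400]=cv2.resize(S['pixels'][140:260,270:370,::-1],None,fx=4,fy=4);c[:300,400:]=cv2.resize(T['pixels'][195:270,325:425,::-1],None,fx=4,fy=4,interpolation=cv2.INTER_CUBIC);cv2.imwrite('pics/v8.png',c)"
```

```text
23.4 ang -0.0343 M [ 0.012 -0.056  0.016] tau7 0.22 q7v -0.023 j7 -1.4694
block -1.026 jaw -1.61
(array([ 0.51605257, -0.17617343, -0.05820948]), np.float64(0.5740259885787964))
```

View pics/v8.png

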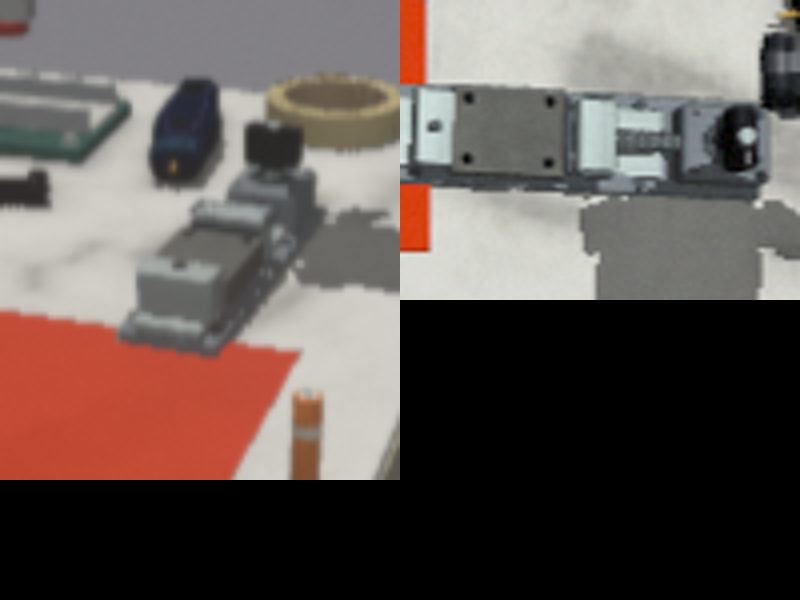

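```bash
python3 -c "
from bench import r
print(r.hand_in())"
```

```text
the job is handed in; nothing more can be done
None
```

The job is handed in, with no verdict returned: the block lies flat and lengthwise against the anvil, clamped at about 12 N (estimated from knob torque, jaw travel and pictures), and the knob is released on its closing side with no spring-back seen; the bottle, cell and screwdriver were not touched.

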